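# Ready the spring jaw of the gluing jig and hold it open

### The arm

A 6-joint arm with a two-finger parallel gripper is mounted at the origin on the work surface. World frame = base frame: x ahead of the robot, y to its left, z up, the work surface at z = 0. Lengths are in mm, angles in rad, forces in N, time in s.
With the tool pointing down it reaches from about 275 to 750 mm from the base axis. Payload 10.2 kg.
Tool frame: the origin (TCP) lies on the front face of the gripper's body, between the roots of the fingers; the fingertips stand 73 mm ahead of it and the grasp point (between the pads) lies 54 mm ahead of it; z points along the fingers, y is the line along which they close (so a half turn about z gives the same grasp; the last joint's range is limited). The gripper opens to 85 mm and grips with 20 to 120 N. Pads are 22 mm wide; open, the fingers measure 114 mm over their backs; the gripper's body (76 mm by 85 mm) begins 54 mm behind the grasp point. The pads swing forward as they close: fully open they stand 13 mm farther back than shut.
Start: joints at [-1.37, 0.313, 1.498, -0, 1.331, -0.223], TCP at [215.883, -478.567, 303.894] pointing down, gripper open.
Joint ranges: [-2.94, 2.94], [-0.97, 2.17], [0.19, 2.56], [-1.23, 4.37], [0.02, 3.11], [-2.88, 2.88]. Speed limits (rad/s): [2.39, 2.39, 3.01, 3.14, 3.14, 3.14].

### API

Orientations are given as a unit quaternion [w, x, y, z].
In Python, from rig import * gives the robot as it stands.
- The arm moves only by the tool step_arm, never from a script. Its argument "plan" is a list of rows, each an object with "offset": the shift along the tool's x, y, z in cm, a list of three; "rot": the turn, a rotation vector about the tool's x, y, z in degrees, a list of three; "gripper": the finger opening in cm, from 0 to 8.54. In form: [{"offset": [x, y, z], "rot": [wx, wy, wz], "gripper": gripper}, ...]. A call has 1 to 12 rows; each row is the pose to reach, as a shift and turn from the pose commanded when the call began, along the tool's axes at that moment; what a row does not reach only later rows make up. A row lasts 1/10 s, in which the tool goes at most 50 mm and 8.59 degrees, less where a joint would pass 70% of its speed; a pose out of reach is approached as far as the arm can. A call with a gripper value outside its range is refused whole. The fingers move at their own pace and stop on an object; "squeeze" is the grip in N (left out, the last holds). Time passes only in rows, so rows that repeat a pose let the fingers close. It gives the time, the measured TCP pose, the force, the opening and the grip force at its end, in the units of the state.
- sense(): the state, without advancing time (a new reading comes with each control period).
- capture(name): name is "scene" or "side" or "wrist"; returns a dict with "color" (480x640x3 uint8, red, green, blue), "depth" (480x640 float32, mm along the optical axis (not along the pixel's ray), 0 where there is no reading), "vertical_fov" (degrees; the focal length in pixels is half the picture's height over the tangent of half this angle, whatever the lens; pixels are square), "cx", "cy" (the principal point, pixels), "k1" (the pictures are not rectified: a ray, as slopes to the right and down, at radius r is drawn at 1 + k1 r^2 times it, then the intrinsics apply), "rvec" (rotation vector, rad) and "tvec" (3), from world to camera coordinates, as OpenCV has them; the wrist camera has in their place "mount" (4x4, takes a point from camera to tool coordinates, whose origin is the TCP and whose axes are the flange's). Camera axes: x right, y down, z forward; pixel columns grow to the right and rows downward; lengths in mm; the calibration is good to about 2 mm. A picture is of the moment at which its call begins: read the wrist's pose just before it.
- finish_job(): hands the job in; it is judged then, once.
The state is a dict: "time_s": time; "joints": joint angles; "dq": joint speeds; "tau": joint torques, N m; "eef_pos": TCP position; "ee_rot": TCP orientation; "force": force on the tool from outside, world axes, zero at the start; "wrist_torque": the same for the moment, N m; "grip_width": opening from 0.0 (shut) to 1.0 (fully open); "grip_force": force on a finger pad.
Only numpy, scipy, OpenCV 4.12 (cv2) and the standard library are available. Lean on these libraries where they do the work, as an engineer would, in place of code of your own. Each camera call takes 0.05 s, during which the arm holds its last target. There are 200 camera calls.

### The job

Get the gluing jig ready for a small panel: set the black rest button into the round pocket of the jig, stem down and cork face up, fully seated, and let go of it. Then grip the red upright handle of the spring-loaded jaw and pull it back, away from the pocket, until the yellow pointer stands over the red mark, and keep it there: the jaw springs shut if let go, so finish still holding the handle with the pointer on the red mark. Leave the glue bottle, hammer and screwdriver where they are.

Things in the scene. Friction and masses are not known exactly. Their poses are not given: they have to be found in the camera images.
- button: Loose rest button: black head 44 mm in diameter, 22 mm high (top 4 mm brown cork), on a black stem 28 mm in diameter, 20 mm long, foot chamfered 2 mm; about 60 g. It starts standing on its stem on the bench, cork up, left or right of the jig. Origin: centre of the stem's underside; z runs up the axis to the cork face at 42 mm.
- jig: Fixed jig on a 320 x 160 x 18 mm plywood plate, place and yaw vary. Origin: centre of its underside. Jig +x runs from handle to pocket; y = 0 is its midline. Along x: red handle at -65 mm (shut); brown jaw 12 mm thick, 70 wide, top 85 mm above the bench, face at +10 mm (shut); aluminium pocket block 60 x 60 mm at +75 mm; brown fence 16 mm thick, 120 wide, at +143 mm, top 85 mm above the bench.
- pocket (a point): Centre of the mouth of the round pocket, level with the top of the aluminium block, 42 mm above the bench. The pocket is 32 mm in diameter, 22 mm deep, its rim chamfered 2 mm. Seated, the button's head rests on the block and its origin lies 20 mm below this point.
- slide (a joint): Travel of the spring-loaded jaw slide in m: 0 = shut (start), growing as it is pulled towards jig -x, stop at 0.080. It is pulled shut by a spring: about 4.5 N at 0 plus 1.5 N per 10 mm, plus 0.5 N friction. It springs back if let go.
- handle (a point): Red upright round handle on the slide. This point: on its axis, at the slide's top, 35 mm above the bench. The red part runs from 10 to 72 mm above this point, 28 mm in diameter from 20 to 66 mm (24 mm at its foot), on a 16 mm neck. z is up; x and y as the jig's.
- pointer (a point): Free end region of the yellow pointer, a strip 4 mm wide (jig x) that sticks out of the slide to jig +y and moves with it; the point lies on its centre line 60 mm to jig +y of the handle's axis, at the same jig x as that axis, 33.5 mm above the bench.
- mark: Red mark on the white strip beside the slide, under the pointer's path: 12 mm wide (jig x) by 22 mm by 4 mm. Origin: centre of its underside; axes as the jig's. It lies 35 to 60 mm to jig -x of the pointer's starting place, different each time. The pointer is on the mark when it is over this 12 mm width.
- glue: White glue bottle with yellow label and orange cap, 56 mm in diameter, 150 mm high, standing; origin: centre of its underside. To be left alone.
- hammer: Hammer lying on the bench to the left; to be left alone. Origin: under its middle.
- screwdriver: Screwdriver lying on the bench to the right; to be left alone. Origin: under its middle.
Not all that is in view belongs to the job. Several things have the shape of the button; the one meant has the colours described above.

How it is judged (in metres and radians):
On the way, in this order (a step that is already met when the one before it is completed fails the run):
1. the rest button is seated in the pocket, cork face up, and released (horizontal distance between button and pocket below 0.004 m and z of button in the frame of pocket between -0.0235 and -0.0165 m and angle between button's own z axis and vertical below 0.1 rad and contact force between the fingers and button below 0.1 N), for 0.2 s.
2. the gripper holds the handle with the pointer over the red mark (all of step 1 and x of pointer in the frame of mark between -0.006 and 0.006 m and contact force between the fingers and slide above 3 N and horizontal distance between the grasp point and handle below 0.045 m), for 0.3 s.
At the end, for the whole second after the job is handed in: Button in the pocket, cork up (within 0.1 rad), within 4 mm of its centre, origin 16.5 to 23.5 mm below the mouth, not touched; pointer within 6 mm of the mark's centre and still (under 10 mm/s); fingers at the handle (45 mm), pressing with over 3 N, through the last second (all of step 2 and velocity of joint slide between -0.01 and 0.01 m/s); the arm keeps its last pose, push and grip.
It fails at once if the glue is moved by more than 30 mm (distance of glue from where it was at the start of the episode above 0.03 m).
It fails at once if the hammer is moved by more than 30 mm (distance of hammer from where it was at the start of the episode above 0.03 m).
It fails at once if the screwdriver is moved by more than 30 mm (distance of screwdriver from where it was at the start of the episode above 0.03 m).
It also fails if it takes over 54 s, if anything falls off the work surface, if the arm or the gripper's body presses on something with over 40 N, if the wrist force passes 120 N, or if a joint passes its speed limit or range.

## Working session

There is one attempt and no reset: what is moved stays moved. The work goes in short steps, Python scripts to look and compute and a tool call to move; the robot and the scene stay as the last step left them, time stands still between calls to the robot, and variables do not carry over. Pictures are saved under pics/ and viewed, at most 10 in all, crops included, and the job is handed in when it is done.

Besides the shell and the picture viewer there is one more tool, called after "Emit:" as name(argument=value, ...) on one line, values as JSON. step_arm: Moves the arm, as the interface text tells. Its arguments: {"type":"object","properties":{"plan":{"type":"array"},"squeeze":{"type":"number"}},"required":["plan"]}

```bash
mkdir -p pics; cat > h.py <<'E'
from rig import *
import numpy as np, cv2
from scipy.spatial.transform import Rotation as R
def cam(name):
    s=sense(); c=capture(name)
    if name=="wrist":
        q=s["ee_rot"]; T=np.eye(4); T[:3,:3]=R.from_quat([q[1],q[2],q[3],q[0]]).as_matrix(); T[:3,3]=s["eef_pos"]
        c["T"]=T@np.array(c["mount"])
    else:
        W=np.eye(4); W[:3,:3]=cv2.Rodrigues(np.array(c["rvec"],float))[0]; W[:3,3]=np.ravel(c["tvec"]); c["T"]=np.linalg.inv(W)
    return c
def rays(c,uv):
    uv=np.atleast_2d(np.array(uv,float)); f=240/np.tan(np.radians(c["vertical_fov"])/2)
    d=(uv-[c["cx"],c["cy"]])/f; p=d.copy()
    for _ in range(20): p=d/(1+c["k1"]*(p**2).sum(1,keepdims=True))
    return np.c_[p,np.ones(len(p))]
def onplane(c,uv,z):
    r=rays(c,uv)@c["T"][:3,:3].T; o=c["T"][:3,3]
    return o+r*((z-o[2])/r[:,2])[:,None]
def cloud(c):
    v,u=np.mgrid[:480,:640]; r=rays(c,np.c_[u.ravel(),v.ravel()])
    P=r*c["depth"].reshape(-1,1); return (P@c["T"][:3,:3].T+c["T"][:3,3]).reshape(480,640,3)
def save(c,n,crop=None):
    im=c["color"][:,:,::-1]
    cv2.imwrite("pics/"+n+".png",im)
E
python3 - <<'E'
from h import *
print(sense())
for n in("scene","side"):
    c=cam(n); save(c,n+"0"); np.savez(n+"0.npz",**{k:c[k] for k in c}); print(n,c["T"].round(2),c["vertical_fov"],c["k1"])
E
```

```text
{'time_s': 0.0, 'joints': array([-1.37038002e+00,  3.13442115e-01,  1.49846236e+00,  6.94636566e-06,
        1.33098720e+00, -2.23380023e-01]), 'dq': array([ 0.00044406,  0.00071563, -0.00064451,  0.00145619, -0.00211186,
        0.00097501]), 'tau': array([-7.28671966e-04, -4.12259960e+01, -2.59746820e+01, -1.93790734e-04,
        4.05841667e-03,  1.30017384e-05]), 'eef_pos': array([ 215.85718526, -478.3835262 ,  303.32953453]), 'ee_rot': array([-6.49427902e-04,  9.77633430e-01,  2.10315132e-01,  1.08304460e-05]), 'force': array([0.3061089 , 0.11240933, 0.65383564]), 'wrist_torque': array([-0.00291063,  0.09296931, -0.02175178]), 'grip_force': 0.0, 'grip_width': 1.0021491743565976}
scene [[ 8.50000e-01  4.30000e-01 -2.90000e-01  9.73820e+02]
 [ 5.20000e-01 -7.10000e-01  4.80000e-01 -6.56800e+02]
 [-0.00000e+00 -5.60000e-01 -8.30000e-01  1.23538e+03]
 [ 0.00000e+00  0.00000e+00  0.00000e+00  1.00000e+00]] 47.43407382576194 -0.015664614931019758
side [[-9.2000e-01 -2.6000e-01  2.9000e-01  2.1512e+02]
 [-3.9000e-01  6.1000e-01 -6.9000e-01  8.4696e+02]
 [-0.0000e+00 -7.5000e-01 -6.6000e-01  8.5832e+02]
 [ 0.0000e+00  0.0000e+00  0.0000e+00  1.0000e+00]] 51.68970389612891 -0.07350846633342425
```

View pics/scene0.png

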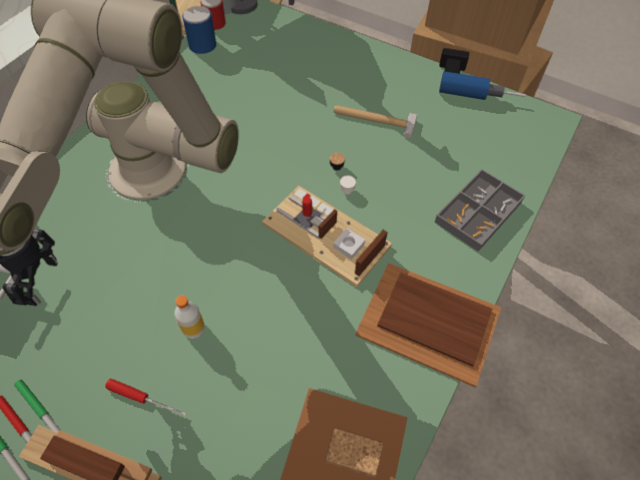

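View pics/side0.png

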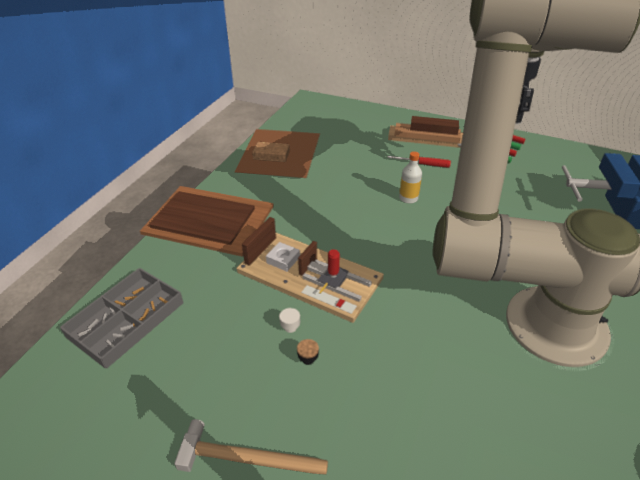

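Scene picture: the black button with its cork is at (337,160), the white decoy at (348,184) and the jig around (327,232), with the red handle at (307,205). In the side picture the button is at (308,350), the handle at (334,262) and the red mark at about (340,303).

```bash
python3 - <<'E'
from h import *
def load(n):
    d=np.load(n+"0.npz"); return {k:d[k] for k in d}
for n,bx,rx in(("scene",(325,148,350,174),(295,190,320,222)),("side",(292,335,325,368),(320,245,350,312))):
    c=load(n); P=cloud(c); hsv=cv2.cvtColor(c["color"],cv2.COLOR_RGB2HSV).astype(int)
    def blobs(m,box,name,zs):
        k=np.zeros(m.shape,bool); k[box[1]:box[3],box[0]:box[2]]=1
        nn,l,st,ce=cv2.connectedComponentsWithStats((m&k).astype(np.uint8))
        for i in range(1,nn):
            if st[i,4]>8: print(n,name,st[i],ce[i].round(1),[onplane(c,ce[i],z)[0].round(1) for z in zs],"depth",np.median(P[l==i],0).round(1),"zmax",np.percentile(P[l==i][:,2],95).round(1))
    h,s,v=hsv[...,0],hsv[...,1],hsv[...,2]
    blobs((h>4)&(h<20)&(s>90)&(v>70),bx,"cork",[42])
    blobs(((h<6)|(h>172))&(s>150)&(v>90),rx,"red",[22,107])
    # fence: points 75..90 high near jig
    C=np.array([0,0,0])
    m=(P[...,2]>78)&(P[...,2]<92)&(h<25)&(s>60)
    box=(300,200,400,280) if n=="scene" else (235,210,330,280)
    blobs(m,box,"wood85",[85])
    m=(P[...,2]>36)&(P[...,2]<48)&(s<40)&(v>90)
    blobs(m,box,"block",[42])
    m=(P[...,2]>12)&(P[...,2]<24)&(h>8)&(h<28)&(s>60)
    k=np.zeros(m.shape,bool); b=(255,180,400,290) if n=="scene" else (230,225,390,320); k[b[1]:b[3],b[0]:b[2]]=1
    q=P[m&k][:,:2].astype(np.float32); r=cv2.minAreaRect(q); print(n,"plate",len(q),r)
E
```

```text
scene cork [330 153  15  12 144] [336.8 158.5] [array([479.1, 292.8,  42. ])] depth [478.6 294.4  40.2] zmax 44.7
scene red [303 194   9  23 165] [306.8 205.7] [array([486.3, 114.1,  22. ]), array([520.4,  60.1, 107. ])] depth [514.2  69.9  88.8] zmax 108.3
scene wood85 [302 205  10   6  30] [306.5 207.8] [array([514.6,  67.9,  85. ])] depth [515.3  66.2  84.2] zmax 90.1
scene wood85 [318 209  19  20 111] [326.9 219.2] [array([579. ,  63.8,  85. ])] depth [579.4  64.8  82.9] zmax 87.9
scene wood85 [356 230  31  35 275] [371. 247.] [array([716.2,  47.4,  85. ])] depth [716.3  48.3  83.5] zmax 87.6
scene block [311 216  11  10  67] [315.9 220.5] [array([541.1,  71.8,  42. ])] depth [540.6  72.8  40.7] zmax 43.9
scene block [334 229  31  27 363] [348.8 241.9] [array([649.8,  57.5,  42. ])] depth [650.2  58.3  40.6] zmax 44.3
scene plate 3460 ((618.6092529296875, 62.70860290527344), (164.74856567382812, 413.1617126464844), 83.24425506591797)
side cork [297 339  22  19 326] [307.4 348.4] [array([473.5, 301.2,  42. ])] depth [473.5 301.6  42.3] zmax 45.0
side red [328 250  12  25 232] [333
[... 233 characters left out ...]
 22.2] zmax 24.3
side wood85 [242 217  33  31 260] [258.1 232. ] [array([709.2,  62.4,  85. ])] depth [710.3  60.4  83.6] zmax 86.1
side wood85 [298 241  19  21 130] [307.1 251. ] [array([572.1,  78.9,  85. ])] depth [572.3  78.   83.5] zmax 86.3
side wood85 [328 258   2   6   9] [328.4 260.7] [array([514.3,  89.8,  85. ])] depth [514.5  91.   85.7] zmax 91.3
side block [266 243  33  23 366] [282.7 253.9] [array([642.4,  68.6,  42. ])] depth [642.8  68.4  40.5] zmax 43.3
side block [308 262  19  12 141] [317.2 267.3] [array([546.9,  79. ,  42. ])] depth [547.   77.8  40.6] zmax 43.8
side plate 3492 ((625.476806640625, 67.14180755615234), (165.3496551513672, 430.638671875), 82.45258331298828)
```

```bash
cat >> h.py <<'E'
def to(p,yaw):
    """offset (cm) and rotvec (deg) from present pose to tool-down pose, tool x at yaw deg"""
    s=sense(); q=s["ee_rot"]; A=R.from_quat([q[1],q[2],q[3],q[0]])
    B=R.from_euler("z",yaw,degrees=True)*R.from_euler("x",180,degrees=True)
    print("offset",(A.inv().apply(np.array(p)-s["eef_pos"])/10).round(2),"rot",(A.inv()*B).as_rotvec(degrees=True).round(1),"at",s["eef_pos"].round(1),"t",s["time_s"])
E
python3 - <<'E'
from h import *
c=cam("wrist"); print(np.array(c["mount"]).round(3),c["vertical_fov"],c["k1"])
to([530,170,340],173); to([530,170,340],100)
E
```

```text
[[-0.0000e+00 -9.6600e-01 -2.5800e-01  6.6266e+01]
 [ 1.0000e+00 -1.0000e-03  1.0000e-03  1.7800e-01]
 [-1.0000e-03 -2.5800e-01  9.6600e-01 -7.0363e+01]
 [ 0.0000e+00  0.0000e+00  0.0000e+00  1.0000e+00]] 60.939181237591 -0.05939868852676165
offset [ 55.3  -46.19  -3.6 ] rot [-0.000e+00 -1.000e-01 -1.487e+02] at [ 215.9 -478.4  303.5] t 0.15
offset [ 55.3  -46.19  -3.6 ] rot [ -0.   -0.  -75.7] at [ 215.9 -478.4  303.5] t 0.15
```

Emit:
step_arm(plan=[{"offset": [4.6,-3.8,-0.3],"rot": [0,0,-8],"gripper": 8.5},{"offset": [9.2,-7.7,-0.6],"rot": [0,0,-16],"gripper": 8.5},{"offset": [13.8,-11.5,-0.9],"rot": [0,0,-24],"gripper": 8.5},{"offset": [18.4,-15.4,-1.2],"rot": [0,0,-32],"gripper": 8.5},{"offset": [23,-19.2,-1.5],"rot": [0,0,-40],"gripper": 8.5},{"offset": [27.6,-23.1,-1.8],"rot": [0,0,-48],"gripper": 8.5},{"offset": [32.2,-27,-2.1],"rot": [0,0,-56],"gripper": 8.5},{"offset": [36.8,-30.8,-2.4],"rot": [0,0,-64],"gripper": 8.5},{"offset": [41.4,-34.6,-2.7],"rot": [0,0,-72],"gripper": 8.5},{"offset": [46,-38.5,-3],"rot": [0,0,-80],"gripper": 8.5},{"offset": [50.6,-42.3,-3.3],"rot": [0,0,-88],"gripper": 8.5},{"offset": [55.3,-46.2,-3.6],"rot": [0,0,-96],"gripper": 8.5}])

```text
time_s: 1.35
eef_pos: [477.3, 63.1, 333.9]
ee_rot: [0.0, 0.495, 0.869, -0.0]
force: [0.2, -1.4, 1.1]
grip_width: 0.997
grip_force: 0.0
```

```bash
python3 - <<'E'
from h import *
to([530,170,340],173)
E
```

```text
offset [ 6.51  9.98 -0.61] rot [ -0.    0.  -52.4] at [477.3  63.1 333.9] t 1.35
```

Emit:
step_arm(plan=[{"offset": [2.5,3.5,-0.3],"rot": [0,0,-8],"gripper": 8.5},{"offset": [5,7,-0.6],"rot": [0,0,-16],"gripper": 8.5},{"offset": [6.5,10,-0.6],"rot": [0,0,-24],"gripper": 8.5},{"offset": [6.5,10,-0.6],"rot": [0,0,-32],"gripper": 8.5},{"offset": [6.5,10,-0.6],"rot": [0,0,-40],"gripper": 8.5},{"offset": [6.5,10,-0.6],"rot": [0,0,-48],"gripper": 8.5},{"offset": [6.5,10,-0.6],"rot": [0,0,-52.4],"gripper": 8.5},{"offset": [6.5,10,-0.6],"rot": [0,0,-52.4],"gripper": 8.5},{"offset": [6.5,10,-0.6],"rot": [0,0,-52.4],"gripper": 8.5}])

```text
time_s: 2.25
eef_pos: [530.4, 167.4, 339.7]
ee_rot: [-0.0, 0.065, 0.998, -0.0]
force: [-0.8, -0.4, 0.8]
grip_width: 0.996
grip_force: 0.0
```

```bash
python3 - <<'E'
from h import *
c=cam("wrist"); save(c,"w1"); np.savez("w1.npz",**c); to([530,170,340],173); print(sense()["joints"])
E
```

```text
offset [ 0.08  0.25 -0.03] rot [-0.  -0.  -0.4] at [530.4 167.4 339.7] t 2.3
[ 9.50577580e-02  3.60338850e-01  1.33889298e+00  2.09753357e-05
  1.44261530e+00 -1.34600772e+00]
```

View pics/w1.png

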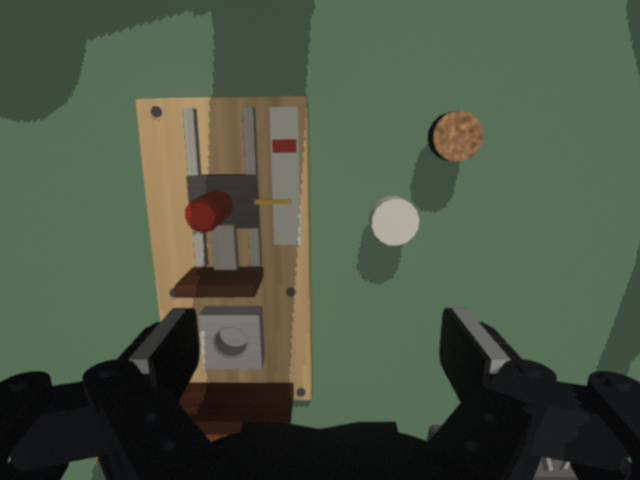

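The wrist picture shows the cork at (458,136), the white decoy at (395,221), the handle top at (208,211), the pointer at (272,202), the red mark at (284,146) and the pocket at (232,341).

```bash
cat > m.py <<'E'
from h import *
def meas(c,roi,kind):
    hsv=cv2.cvtColor(c["color"],cv2.COLOR_RGB2HSV).astype(int); h,s,v=hsv[...,0],hsv[...,1],hsv[...,2]
    m={"cork":(h>4)&(h<20)&(s>90)&(v>70),"red":((h<6)|(h>172))&(s>150)&(v>70),"yellow":(h>18)&(h<32)&(s>110)&(v>90),
       "alu":(s<45)&(v>95),"hole":(s<60)&(v<200),"white":(s<60)&(v>140)}[kind]
    k=np.zeros(m.shape,bool); k[roi[1]:roi[3],roi[0]:roi[2]]=1
    n,l,st,ce=cv2.connectedComponentsWithStats((m&k).astype(np.uint8)); i=1+np.argmax(st[1:,4]); return l==i,st[i],ce[i]
E
python3 - <<'E'
from m import *
d=np.load("w1.npz"); c={k:d[k] for k in d}; P=cloud(c)
for kind,roi,z in(("cork",(425,100,490,170),42),("white",(365,190,425,250),42),("red",(270,130,300,160),22),("yellow",(250,192,294,212),33.5),("alu",(198,305,268,372),42)):
    m,st,ce=meas(c,roi,kind); 
    r=cv2.minAreaRect(np.argwhere(m)[:,::-1].astype(np.float32)); print(kind,st,ce.round(1),onplane(c,[ce,r[0]],z).round(1).tolist(),np.median(P[m],0).round(1))
    if kind=="alu":
        w=onplane(c,np.argwhere(m)[:,::-1],42)[:,:2].astype(np.float32); print(cv2.minAreaRect(w))
hsv=cv2.cvtColor(c["color"],cv2.COLOR_RGB2HSV)
g=c["color"].astype(int).sum(2)//3
print(g[322:362:3,206:262:3])
# handle: points near top
m,st,ce=meas(c,(180,185,236,235),"red"); q=P[m]; t=q[:,2]>102; print("handle top",t.sum(),q[t].mean(0),q[t].min(0),q[t].max(0))
# plate
h,s,v=[hsv[...,i] for i in range(3)]
m=((h>8)&(h<28)&(s>60)&(v>110)); m[:,:130]=0; m[:,315:]=0; m[:90]=0; m[300:]=0
for row in(130,180,230,290):
    x=np.where(m[row])[0]; print(row,x.min(),x.max(),onplane(c,[[x.min(),row],[x.max(),row]],18)[:,:2].round(1).tolist())
w=onplane(c,np.argwhere(m)[:,::-1],18); print("plate min x",np.percentile(w[:,0],.5))
E
```

```text
cork [ 433  111   50   51 1968] [457.3 135.5] [[478.7, 296.8, 42.0], [478.7, 297.0, 42.0]] [478.7 296.6  42.2]
white [ 372  198   47   47 1735] [395.1 221.4] [[548.3, 235.7, 42.0], [548.5, 236.0, 42.0]] [548.3 235.7  42.3]
red [273 140  22  12 226] [283.8 145.4] [[468.0, 142.7, 22.0], [468.0, 142.6, 22.0]] [467.9 143.1  23.4]
yellow [254 199  37   6 173] [270.9 201.5] [[516.5, 124.2, 33.5], [516.7, 125.2, 33.5]] [516.4 122.9  35.4]
alu [ 198  315   64   54 2815] [230.5 340.5] [[647.9, 62.8, 42.0], [648.9, 61.5, 42.0]] [650.4  61.2  42.4]
((649.6065673828125, 61.831539154052734), (60.204551696777344, 59.052734375), 82.89735412597656)
[[119 118 118 118 118 118 118 118 117 117 118 118 117 117 117 117 118 115
   69]
 [116 115 115 115 116 115 114 114 114 113 114 114 114 114 115 114 114 114
   70]
 [115 114 115 115 115 105 106 112 112 111 107 112 114 114 114 114 113 113
   71]
 [116 115 116 114  91 115 116 116 115 116 115 113 109 114 114 113 114 114
   76]
 [118 115 115  93  61 112 115 114 114 114 114 114 114 109 115 114 114 113
   79]
 [113 113 109  78  56 100 114 114 114 115 114 115 115 
[... 318 characters left out ...]
6  66  92 114 116 116 116
  103]
 [116 114 114 112  94  79  65  64  65  65  65  65  85 107 112 112 112 112
  101]
 [115 115 115 115 113 101  91  83  75  75  85  98 108 114 114 114 113 114
  104]
 [114 114 114 113 113 113 111 106 103 104 107 112 113 113 112 112 112 112
  104]
 [117 114 113 113 113 112 112 113 112 111 112 111 112 112 112 111 112 112
  106]]
handle top 763 [509.24458835  80.36360034 108.75728367] [467.19871517  68.54303848 102.06246491] [522.69189468 176.18043026 410.07571879]
130 138 307 [[435.0, 8.5], [457.0, 165.8]]
180 144 308 [[481.6, 3.5], [502.8, 160.4]]
230 149 308 [[530.5, -3.1], [551.2, 153.8]]
290 156 309 [[593.5, -10.9], [613.5, 146.2]]
plate min x 410.9536799874179
```

```bash
python3 - <<'E'
from h import *
to([478.7,296.8,150],172.9)
E
```

```text
offset [ 6.8  12.16 18.97] rot [-0.  -0.  -0.3] at [530.4 167.4 339.7] t 2.3
```

Emit:
step_arm(plan=[{"offset": [1.4,2.5,3.8],"rot": [0,0,-0.3],"gripper": 8.5},{"offset": [2.7,5,7.6],"rot": [0,0,-0.3],"gripper": 8.5},{"offset": [4.1,7.5,11.4],"rot": [0,0,-0.3],"gripper": 8.5},{"offset": [5.5,10,15.2],"rot": [0,0,-0.3],"gripper": 8.5},{"offset": [6.8,12.2,19],"rot": [0,0,-0.3],"gripper": 8.5},{"offset": [6.8,12.2,19],"rot": [0,0,-0.3],"gripper": 8.5},{"offset": [6.8,12.2,19],"rot": [0,0,-0.3],"gripper": 8.5},{"offset": [6.8,12.2,19],"rot": [0,0,-0.3],"gripper": 8.5}])

```text
time_s: 3.1
eef_pos: [479.6, 296.7, 151.4]
ee_rot: [0.001, 0.062, 0.998, 0.0]
force: [-0.2, -0.5, 0.3]
grip_width: 0.999
grip_force: 0.0
```

```bash
python3 - <<'E'
from m import *
c=cam("wrist"); save(c,"w2"); np.savez("w2.npz",**c)
m,st,ce=meas(c,(0,0,640,480),"cork"); print(st,ce,onplane(c,ce,42))
to([478.7,296.8,94],172.9)
E
```

```text
[ 274  232   93   90 6576] [319.68689173 276.88001825] [[478.01806175 297.59564942  42.        ]]
offset [0.11 0.   5.75] rot [ 0.1  0.2 -0. ] at [479.7 296.6 151.5] t 3.15
```

View pics/w2.png

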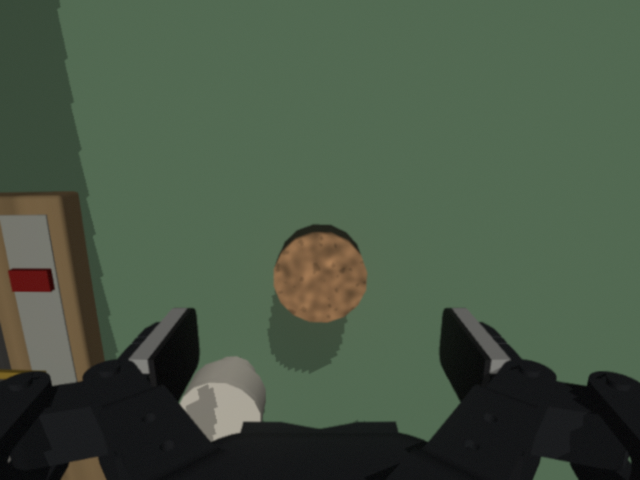

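The button is centred between the open fingers at (320,277), and the decoy is clear of the left finger's path. I'll descend and grip.

Emit:
step_arm(plan=[{"offset": [0.15,0.05,3],"rot": [0,0,0],"gripper": 8.5},{"offset": [0.15,0.05,5.7],"rot": [0,0,0],"gripper": 8.5},{"offset": [0.15,0.05,5.7],"rot": [0,0,0],"gripper": 8.5},{"offset": [0.15,0.05,5.7],"rot": [0,0,0],"gripper": 3.5},{"offset": [0.15,0.05,5.7],"rot": [0,0,0],"gripper": 3.5},{"offset": [0.15,0.05,5.7],"rot": [0,0,0],"gripper": 3.5},{"offset": [0.15,0.05,5.7],"rot": [0,0,0],"gripper": 3.5},{"offset": [0.15,0.05,5.7],"rot": [0,0,0],"gripper": 3.5},{"offset": [0.15,0.05,5.7],"rot": [0,0,0],"gripper": 3.5},{"offset": [0.15,0.05,5.7],"rot": [0,0,0],"gripper": 3.5}], squeeze=40)

```text
time_s: 4.15
eef_pos: [477.8, 297.9, 94.6]
ee_rot: [0.001, 0.061, 0.998, 0.0]
force: [-1.1, -1.0, 8.4]
grip_width: 0.503
grip_force: 40.0
```

Emit:
step_arm(plan=[{"offset": [0,0,-3],"rot": [0,0,0],"gripper": 3.5},{"offset": [0,0,-6],"rot": [0,0,0],"gripper": 3.5},{"offset": [0,0,-9],"rot": [0,0,0],"gripper": 3.5},{"offset": [0,0,-9],"rot": [0,0,0],"gripper": 3.5},{"offset": [0,0,-9],"rot": [0,0,0],"gripper": 3.5}])

```text
time_s: 4.65
eef_pos: [477.2, 297.8, 183.6]
ee_rot: [0.001, 0.061, 0.998, 0.0]
force: [0.0, 0.6, -0.4]
grip_width: 0.499
grip_force: 40.9
```

```bash
python3 - <<'E'
from m import *
c=cam("wrist"); save(c,"w3"); np.savez("w3.npz",**c)
m,st,ce=meas(c,(200,200,440,480),"cork"); s=sense(); print(st,ce,onplane(c,ce,s["eef_pos"][2]-52))
P=cloud(c); print(np.median(P[m],0))
to([649.5,62,184],172.9)
E
```

```text
[  254   276   130   121 12415] [318.77921869 336.5363673 ] [[476.90193127 298.11632218 130.5866743 ]]
[476.5569477  298.25748166 131.20638047]
offset [-20.02 -21.28  -0.14] rot [-0.  -0.   0.1] at [476.8 297.7 182.6] t 4.7
```

View pics/w3.png

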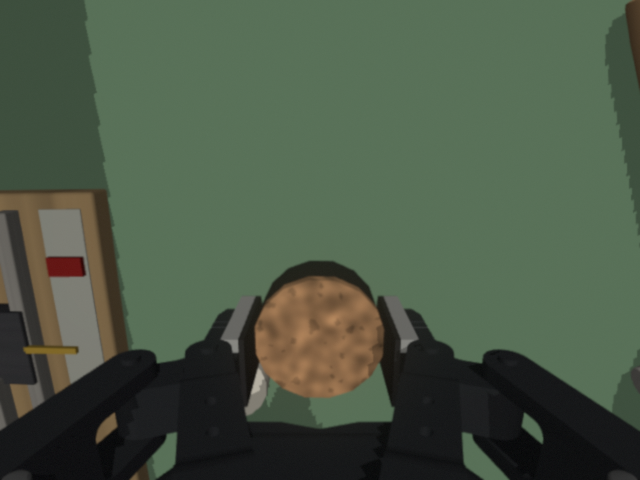

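Held: the cork is centred at (319,337) between the pads, close to the tool axis. I'll go past the pocket to one side to measure it nearer.

Emit:
step_arm(plan=[{"offset": [-2,-1,-4],"rot": [0,0,0],"gripper": 3.5},{"offset": [-5.5,-3.5,-6],"rot": [0,0,0],"gripper": 3.5},{"offset": [-9,-5.8,-7.7],"rot": [0,0,0],"gripper": 3.5},{"offset": [-12.5,-8,-7.7],"rot": [0,0,0],"gripper": 3.5},{"offset": [-15.5,-10,-7.7],"rot": [0,0,0],"gripper": 3.5},{"offset": [-17.9,-11.7,-7.7],"rot": [0,0,0],"gripper": 3.5},{"offset": [-17.9,-11.7,-7.7],"rot": [0,0,0],"gripper": 3.5},{"offset": [-17.9,-11.7,-7.7],"rot": [0,0,0],"gripper": 3.5},{"offset": [-17.9,-11.7,-7.7],"rot": [0,0,0],"gripper": 3.5}])

```text
time_s: 5.6
eef_pos: [639.9, 160.5, 259.2]
ee_rot: [-0.001, 0.061, 0.998, 0.0]
force: [0.3, -0.0, -0.7]
grip_width: 0.5
grip_force: 41.0
```

```bash
python3 - <<'E'
from m import *
c=cam("wrist"); save(c,"w4"); np.savez("w4.npz",**c)
to([649.5,62,200],172.9)
E
```

```text
offset [-2.16 -9.67  5.95] rot [-0.  -0.1  0.1] at [639.9 160.6 259.6] t 5.65
```

View pics/w4.png

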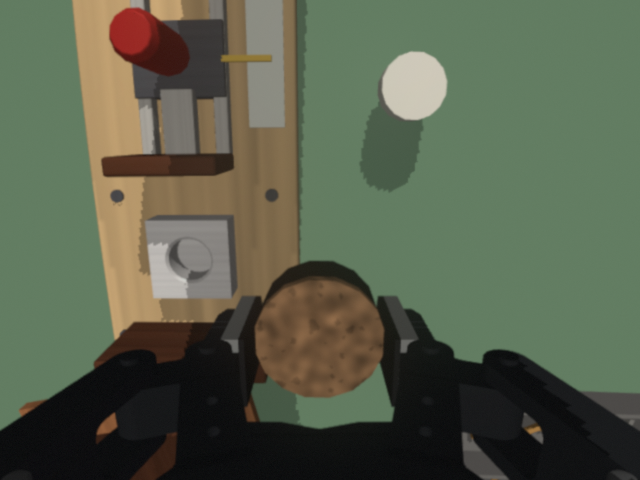

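The pocket shows at (189,258) with the block's top face around it. I'll measure it here.

```bash
python3 - <<'E'
from m import *
d=np.load("w4.npz"); c={k:d[k] for k in d}; P=cloud(c)
k=np.zeros((480,640),bool); k[205:305,140:245]=1
m=k&(abs(P[...,2]-42)<3.5); q=P[m]; print(len(q),"z",np.median(q[:,2]))
w=onplane(c,np.argwhere(m)[:,::-1],42)[:,:2].astype(np.float32); r=cv2.minAreaRect(w); print("block",r)
# hole: not-at-top pixels inside block
inner=k&(P[...,2]<37); n,l,st,ce=cv2.connectedComponentsWithStats(inner.astype(np.uint8))
i=l[258,189]; print(st[i],ce[i]); cn=max(cv2.findContours((l==i).astype(np.uint8),0,1)[0],key=cv2.contourArea)
hull=cv2.convexHull(cn); e=onplane(c,hull[:,0],42)[:,:2].astype(np.float32); print("hole enc",cv2.minEnclosingCircle(e),cv2.minAreaRect(e))
g=cv2.GaussianBlur(cv2.cvtColor(c["color"],cv2.COLOR_RGB2GRAY)[205:305,140:245],(3,3),0)
for t in cv2.HoughCircles(g,cv2.HOUGH_GRADIENT,1,5,param1=80,param2=12,minRadius=18,maxRadius=32)[0][:5]: print(t,onplane(c,t[:2]+[140,205],42).round(1))
cv2.imwrite("pics/crop.png",cv2.resize(c["color"][200:310,135:250,::-1],None,fx=5,fy=5,interpolation=cv2.INTER_CUBIC))
E
```

```text
5104 z 42.44294210274808
block ((649.1290283203125, 62.709102630615234), (61.75259017944336, 60.39359664916992), 83.10408782958984)
[ 171  239   40   39 1219] [190.27727646 258.19770304]
hole enc ((648.6681518554688, 63.79227828979492), 15.288395881652832) ((648.756591796875, 63.7323112487793), (29.18181610107422, 29.422561645507812), 79.01728057861328)
[46.5 52.5 18.5] [[647.7  61.   42. ]]
[62.5 41.5 25.7] [[640.9  74.5  42. ]]
[66.5 45.5 29.2] [[644.3  76.8  42. ]]
[58.5 44.5 21.2] [[642.8  71.1  42. ]]
[50.5 46.5 26.7] [[643.6  64.9  42. ]]
```

View pics/crop.png

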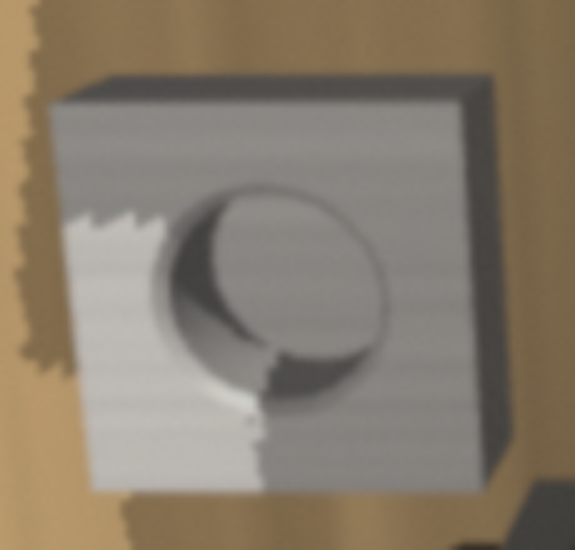

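The rim spans crop columns 152–388 and rows 183–412, so its centre is at image (189.0,259.4). The block corners give (189.6,259.2), which agrees.

```bash
python3 - <<'E'
from m import *
d=np.load("w4.npz"); c={k:d[k] for k in d}
print(onplane(c,[[189.0,259.4],[189.5,259.2]],42))
m,st,ce=meas(c,(200,200,440,480),"cork"); s=sense(); k=onplane(c,ce,s["eef_pos"][2]-52)[0]; print(k,s["eef_pos"])
p=onplane(c,[189.1,259.3],42)[0]; off=(k-s["eef_pos"])[:2]; print(p,off)
to([*(p[:2]-off),150],172.9)
E
```

```text
[[649.4050589   62.52316883  42.        ]
 [649.29851869  62.92668887  42.        ]]
[639.18307401 160.83963278 207.55730848] [639.87362294 160.60476667 259.55730848]
[649.33827832  62.61334122  42.        ] [-0.69054893  0.23486611]
offset [-2.21 -9.63 10.95] rot [-0.  -0.1  0.1] at [639.9 160.6 259.6] t 5.65
```

Emit:
step_arm(plan=[{"offset": [-0.8,-3.5,1],"rot": [0,0,0],"gripper": 3.5},{"offset": [-1.6,-7,3],"rot": [0,0,0],"gripper": 3.5},{"offset": [-2.2,-9.6,6],"rot": [0,0,0],"gripper": 3.5},{"offset": [-2.2,-9.6,9],"rot": [0,0,0],"gripper": 3.5},{"offset": [-2.2,-9.6,10.9],"rot": [0,0,0],"gripper": 3.5},{"offset": [-2.2,-9.6,10.9],"rot": [0,0,0],"gripper": 3.5},{"offset": [-2.2,-9.6,10.9],"rot": [0,0,0],"gripper": 3.5},{"offset": [-2.2,-9.6,10.9],"rot": [0,0,0],"gripper": 3.5}])

```text
time_s: 6.45
eef_pos: [651.0, 62.3, 152.6]
ee_rot: [0.001, 0.061, 0.998, -0.0]
force: [0.8, -0.6, -0.3]
grip_width: 0.497
grip_force: 41.0
```

```bash
python3 - <<'E'
from h import *
to([650.0,62.4,117],172.9);print(sense()["force"])
E
```

```text
offset [ 0.11 -0.    3.56] rot [0.  0.2 0.1] at [651.   62.3 152.6] t 6.45
[ 0.84596905 -0.55167864 -0.25215007]
```

Emit:
step_arm(plan=[{"offset": [0.07,0,0.8],"rot": [0,0,0],"gripper": 3.5},{"offset": [0.07,0,1.4],"rot": [0,0,0],"gripper": 3.5},{"offset": [0.07,0,1.8],"rot": [0,0,0],"gripper": 3.5},{"offset": [0.07,0,2.1],"rot": [0,0,0],"gripper": 3.5},{"offset": [0.07,0,2.1],"rot": [0,0,0],"gripper": 3.5}])

```text
time_s: 6.95
eef_pos: [649.7, 61.9, 129.3]
ee_rot: [-0.0, 0.061, 0.998, 0.0]
force: [0.2, 0.3, -1.1]
grip_width: 0.5
grip_force: 41.0
```

Emit:
step_arm(plan=[{"offset": [0,0,0.4],"rot": [0,0,0],"gripper": 3.5},{"offset": [0,0,0.8],"rot": [0,0,0],"gripper": 3.5},{"offset": [0,0,1.1],"rot": [0,0,0],"gripper": 3.5},{"offset": [0,0,1.2],"rot": [0,0,0],"gripper": 3.5},{"offset": [0,0,1.2],"rot": [0,0,0],"gripper": 3.5}])

```text
time_s: 7.45
eef_pos: [649.8, 61.9, 117.7]
ee_rot: [-0.0, 0.061, 0.998, 0.0]
force: [0.2, -0.5, -1.2]
grip_width: 0.498
grip_force: 41.0
```

Still no contact, about 1 mm above the seat. I'll release, then lift and look.

Emit:
step_arm(plan=[{"offset": [0,0,0.1],"rot": [0,0,0],"gripper": 3.5},{"offset": [0,0,0.1],"rot": [0,0,0],"gripper": 6.5},{"offset": [0,0,0.1],"rot": [0,0,0],"gripper": 8},{"offset": [0,0,0.1],"rot": [0,0,0],"gripper": 8},{"offset": [0,0,0.1],"rot": [0,0,0],"gripper": 8},{"offset": [0,0,0.1],"rot": [0,0,0],"gripper": 8},{"offset": [0,0,-3],"rot": [0,0,0],"gripper": 8},{"offset": [0,0,-6],"rot": [0,0,0],"gripper": 8},{"offset": [0,0,-9],"rot": [0,0,0],"gripper": 8},{"offset": [0,0,-9],"rot": [0,0,0],"gripper": 8},{"offset": [0,0,-9],"rot": [0,0,0],"gripper": 8}])

```text
time_s: 8.55
eef_pos: [649.9, 61.9, 207.9]
ee_rot: [0.0, 0.061, 0.998, -0.0]
force: [-0.3, -0.2, -0.4]
grip_width: 0.935
grip_force: 0.0
```

```bash
python3 - <<'E'
from m import *
c=cam("wrist"); save(c,"w5"); np.savez("w5.npz",**c); P=cloud(c)
m,st,ce=meas(c,(220,150,420,400),"cork"); print(st,ce,onplane(c,ce,64),np.median(P[m],0)); q=P[m]
A=np.c_[q[:,:2]-q[:,:2].mean(0),np.ones(len(q))]; print("plane tilt",np.linalg.lstsq(A,q[:,2],rcond=None)[0])
c=cam("side");m,st,ce=meas(c,(255,220,310,275),"cork"); print(st,ce,np.median(cloud(c)[m],0))
E
```

```text
[  220   150   200   187 29082] [319.17330307 239.94432983] [[638.88462783  63.56098052  64.        ]] [647.41660767  62.76488403  18.56885196]
plane tilt [-4.47443984e-02  3.06920302e-03  2.69524916e+01]
[ 255  230   55   45 1019] [278.07752699 254.70755643] [659.12912084  71.18205768  17.74345143]
```

View pics/w5.png

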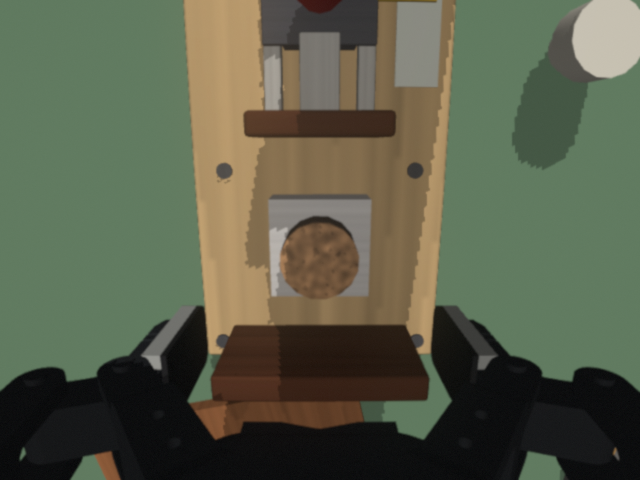

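The picture shows the button in the pocket with its cork at (319,258), though the wood got into my mask. I'll check its height and tilt from depth on a tight patch and work out the next move.

```bash
python3 - <<'E'
from m import *
d=np.load("w5.npz"); c={k:d[k] for k in d}; P=cloud(c)
v,u=np.mgrid[:480,:640]; m=(np.hypot(u-319,v-259)<33); q=P[m]
A=np.c_[q[:,:2]-q[:,:2].mean(0),np.ones(len(q))]; print("plane",np.linalg.lstsq(A,q[:,2],rcond=None)[0]); print(onplane(c,[319.3,258.5],64))
b=P[202:214,280:360]; print("block z",np.median(b[...,2]))
hx=np.array([.9924,-.1233]); print("handle",np.array([649.4,62.6])-140*hx)
to([510.5,79.9,207],172.9)
E
```

```text
plane [-0.62396209  0.08027433 65.5224379 ]
[[649.27609255  62.34973618  64.        ]]
block z 42.37675043084937
handle [510.464  79.862]
offset [14.01  0.09 -0.02] rot [-0.  -0.1  0.1] at [649.5  61.9 206.5] t 8.65
```

```bash
python3 - <<'E'
from m import *
d=np.load("w5.npz"); c={k:d[k] for k in d}; P=cloud(c)
for y in range(222,302,8): print(y,P[y,291:350:8,2].round(0))
E
```

```text
222 [43. 44. 53. 61. 59. 56. 45. 42.]
230 [46. 64. 64. 64. 64. 64. 65. 49.]
238 [64. 65. 65. 64. 64. 65. 65. 65.]
246 [66. 65. 64. 65. 64. 65. 64. 64.]
254 [64. 65. 64. 64. 64. 65. 64. 64.]
262 [64. 63. 64. 64. 64. 64. 65. 64.]
270 [65. 65. 65. 63. 64. 64. 64. 65.]
278 [64. 64. 64. 64. 65. 64. 64. 65.]
286 [63. 65. 64. 65. 65. 64. 65. 64.]
294 [42. 42. 65. 65. 63. 64. 64. 43.]
```

The button is seated level, with the cork at z = 64 and centred within 0.3 mm. Now the handle.

Emit:
step_arm(plan=[{"offset": [4.5,0.1,0],"rot": [0,0,0],"gripper": 8.2},{"offset": [9,0.1,0],"rot": [0,0,0],"gripper": 8.2},{"offset": [14,0.1,0],"rot": [0,0,0],"gripper": 8.2},{"offset": [14,0.1,0],"rot": [0,0,0],"gripper": 8.2},{"offset": [14,0.1,0],"rot": [0,0,0],"gripper": 8.2},{"offset": [14,0.1,3],"rot": [0,0,0],"gripper": 8.2},{"offset": [14,0.1,6],"rot": [0,0,0],"gripper": 8.2},{"offset": [14,0.1,7.5],"rot": [0,0,0],"gripper": 8.2},{"offset": [14,0.1,7.5],"rot": [0,0,0],"gripper": 8.2},{"offset": [14,0.1,7.5],"rot": [0,0,0],"gripper": 8.2}])

```text
time_s: 9.65
eef_pos: [512.0, 79.8, 133.1]
ee_rot: [0.0, 0.061, 0.998, -0.0]
force: [-0.5, 0.3, 0.3]
grip_width: 0.96
grip_force: 0.0
```

Emit:
step_arm(plan=[{"offset": [0,0,0],"rot": [0,0,0],"gripper": 2},{"offset": [0,0,0],"rot": [0,0,0],"gripper": 2},{"offset": [0,0,0],"rot": [0,0,0],"gripper": 2},{"offset": [0,0,0],"rot": [0,0,0],"gripper": 2},{"offset": [0,0,0],"rot": [0,0,0],"gripper": 2},{"offset": [0,0,0],"rot": [0,0,0],"gripper": 2},{"offset": [0,0,0],"rot": [0,0,0],"gripper": 2},{"offset": [0,0,0],"rot": [0,0,0],"gripper": 2},{"offset": [0,0,0],"rot": [0,0,0],"gripper": 2}], squeeze=80)

```text
time_s: 10.55
eef_pos: [511.2, 79.2, 133.7]
ee_rot: [0.0, 0.061, 0.998, -0.001]
force: [-2.7, -6.9, 6.9]
grip_width: 0.307
grip_force: 78.5
```

```bash
python3 - <<'E'
from m import *
s=sense(); print(s["eef_pos"],s["grip_width"],s["grip_force"])
c=cam("wrist"); save(c,"w6"); np.savez("w6.npz",**c)
E
```

```text
[511.21170793  79.16401895 133.69476308] 0.307460755954537 78.51609706878662
```

View pics/w6.png

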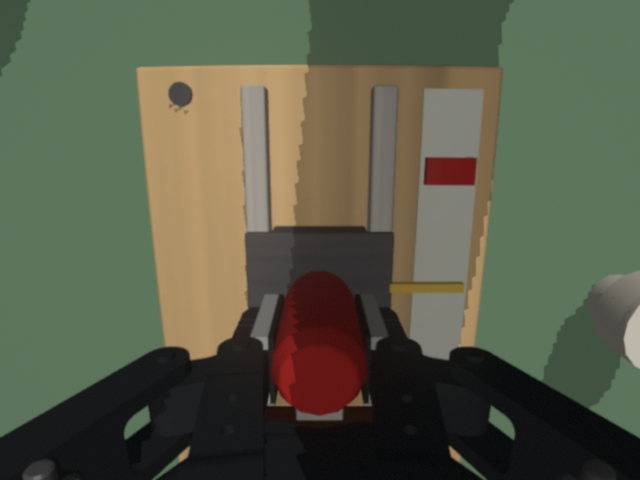

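The fingers hold the handle. The pointer is at (427,288) and the mark at (450,171). I'll measure the pull.

```bash
cat > gap.py <<'E'
from m import *
def gap(c,ry,rr):
    hx=np.array([.9924,-.1233])
    m,st,ce=meas(c,ry,"yellow"); p=onplane(c,ce,34.5)[0]; zp=np.median(cloud(c)[m],0)
    m2,st2,ce2=meas(c,rr,"red"); zr=np.median(cloud(c)[m2],0); r=onplane(c,ce2,zr[2])[0]
    print(st,st2,p,zp,r,zr,"pointer x in mark",(p-r)[:2]@hx, (zp-zr)[:2]@hx)
E
python3 - <<'E'
from gap import *
d=np.load("w6.npz"); c={k:d[k] for k in d}; gap(c,(400,270,480,300),(410,140,490,200))
E
```

```text
[400 281  64  13 617] [ 425  158   51   26 1257] [516.56992602 127.99681364  34.5       ] [516.40292638 127.53790303  35.2090764 ] [467.90681571 142.50736671  23.27840467] [467.8664593  142.40376671  23.27840467] pointer x in mark 50.082421863685035 50.00055092288799
```

Emit:
step_arm(plan=[{"offset": [0.7,0,0],"rot": [0,0,0],"gripper": 2},{"offset": [1.5,0,0],"rot": [0,0,0],"gripper": 2},{"offset": [2.4,0,0],"rot": [0,0,0],"gripper": 2},{"offset": [3.3,0,0],"rot": [0,0,0],"gripper": 2},{"offset": [4.1,0,0],"rot": [0,0,0],"gripper": 2},{"offset": [4.7,0,0],"rot": [0,0,0],"gripper": 2},{"offset": [5,0,0],"rot": [0,0,0],"gripper": 2},{"offset": [5,0,0],"rot": [0,0,0],"gripper": 2},{"offset": [5,0,0],"rot": [0,0,0],"gripper": 2},{"offset": [5,0,0],"rot": [0,0,0],"gripper": 2}])

```text
time_s: 11.6
eef_pos: [463.6, 85.0, 133.7]
ee_rot: [0.003, 0.061, 0.998, -0.001]
force: [10.1, -8.2, -3.6]
grip_width: 0.305
grip_force: 78.9
```

```bash
python3 - <<'E'
from gap import *
s=sense(); print(s["eef_pos"],s["grip_width"],s["grip_force"],s["force"])
c=cam("wrist"); save(c,"w7"); np.savez("w7.npz",**c)
E
```

```text
[463.56553287  84.97116846 133.74181941] 0.30475756463045406 78.92776429653168 [10.09823702 -8.24328066 -3.62489571]
```

View pics/w7.png

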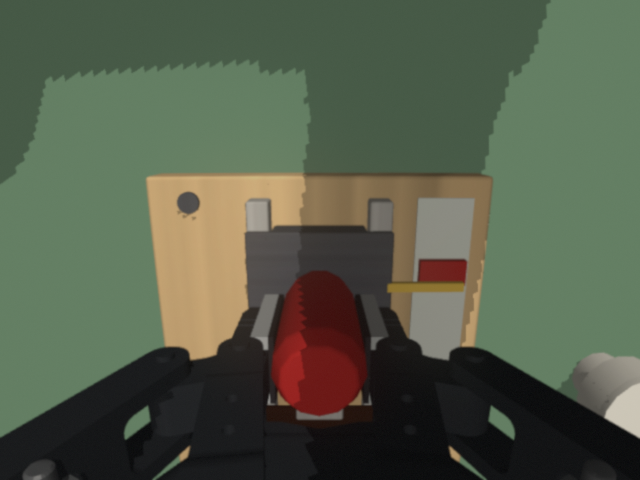

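The pointer, at row 288, is just short of the mark's centre; the mark starts at row 259. I'll measure from the mark's far edge.

```bash
python3 - <<'E'
from gap import *
d=np.load("w7.npz"); c={k:d[k] for k in d}; hx=np.array([.9924,-.1233])
m,st,ce=meas(c,(395,275,480,300),"yellow"); m2,st2,ce2=meas(c,(410,250,480,290),"red")
p=onplane(c,ce,34.5)[0]; e=onplane(c,[ce2[0],st2[1]-.5],23.3)[0]
print(st,st2,p,e,"pointer from far edge",(p-e)[:2]@hx,"-> from centre",(p-e)[:2]@hx-6, "vs old mark",(p[:2]-[467.9,142.5])@hx)
print(sense()["joints"])
E
```

```text
[395 281  69  12 718] [419 260  47  22 929] [469.18520241 132.86687212  34.5       ] [461.27785526 143.05735403  23.3       ] pointer from far edge 9.103737726431802 -> from centre 3.1037377264318025 vs old mark 2.4631995352916842
[-0.06741276  0.4155797   1.85694463 -0.00229189  0.86231384 -1.51423462]
```

About 2.7 mm short, because the arm gives a little under the spring. Pulling 3 mm further.

Emit:
step_arm(plan=[{"offset": [0.15,0,0],"rot": [0,0,0],"gripper": 2},{"offset": [0.28,0,0],"rot": [0,0,0],"gripper": 2},{"offset": [0.28,0,0],"rot": [0,0,0],"gripper": 2},{"offset": [0.28,0,0],"rot": [0,0,0],"gripper": 2},{"offset": [0.28,0,0],"rot": [0,0,0],"gripper": 2},{"offset": [0.28,0,0],"rot": [0,0,0],"gripper": 2},{"offset": [0.28,0,0],"rot": [0,0,0],"gripper": 2},{"offset": [0.28,0,0],"rot": [0,0,0],"gripper": 2},{"offset": [0.28,0,0],"rot": [0,0,0],"gripper": 2},{"offset": [0.28,0,0],"rot": [0,0,0],"gripper": 2}])

```text
time_s: 12.65
eef_pos: [460.9, 85.3, 133.7]
ee_rot: [0.003, 0.061, 0.998, -0.001]
force: [10.4, -8.3, -4.7]
grip_width: 0.31
grip_force: 79.0
```

```bash
python3 - <<'E'
from gap import *
hx=np.array([.9924,-.1233])
for i in range(2):
    c=cam("wrist"); m,st,ce=meas(c,(395,275,480,300),"yellow"); m2,st2,ce2=meas(c,(410,250,480,290),"red")
    p=onplane(c,ce,34.5)[0]; e=onplane(c,[ce2[0],st2[1]-.5],23.3)[0]
    print(st,st2,"from centre",(p-e)[:2]@hx-6,(p[:2]-[467.9,142.5])@hx)
s=sense(); print(s["eef_pos"],s["force"],s["grip_force"],s["time_s"])
c=cam("side"); P=cloud(c); m,st,ce=meas(c,(266,238,300,262),"cork"); print(st,np.median(P[m],0))
E
```

```text
[395 281  69  12 714] [419 266  47  16 686] from centre 0.17954692858887622 -0.24787191807239992
[395 281  69  12 715] [419 266  47  16 690] from centre 0.17551731320468456 -0.25207843027909216
[460.85702913  85.29015823 133.75882763] [10.36610393 -8.604477   -4.93413432] 78.97976517677307 12.75
[266 238  34  16 354] [652.90608746  46.56715102  59.76688137]
```

The pointer is within 0.3 mm of the mark's centre and steady, the grip is 79 N, and the button was not touched after it was seated. I'll hand it in.

```bash
python3 -c "
from rig import *
print(finish_job())"
```

```text
the job is handed in; nothing more can be done
None
```

I handed the job in at about 13 s (no verdict came back): the button is seated cork up in the pocket and released, and the gripper is holding the handle with the pointer within about 0.3 mm of the red mark's centre.

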